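# Lay the breakfast place

### The job

Lay the breakfast, left and front being as the robot sees them (front is nearer the robot): the egg cup in the middle of the square plate, the sugar pot in the middle of the square part of the wooden board with its lid centred on top. Stand the salt shaker left of the plate, level with its middle and 3 cm clear of its left edge, and the pepper mill straight in front of the salt, on a line parallel to that edge, 3 cm clear of the salt. Leave all upright, and the mug, jam jar and rubber duck where they are.

Things in the scene. Friction and masses are not known exactly. Their poses are not given: they have to be found in the camera images.
- plate: Fixed square white plate, about 140 mm a side; flat middle 106 mm square whose top is 6 mm above the counter, sloping rim rising to about 15 mm. It stands nearly square to the robot (turned -0.20 to 0.08 rad). Origin: its centre, on the counter; x points away from the robot (its back), y to its left as the robot sees it, z up.
- board: Fixed small wooden serving board, 120 mm square and 15 mm thick, with a 34 mm wide, same-thickness handle tab reaching 54 mm past its back edge (away from the robot). Origin: centre of the square part, on the counter; x points towards the handle tab, y left, z up; turned up to 0.3 rad.
- egg_cup: White egg cup with a brown boiled egg fixed in it (one rigid piece), 84 mm high in all; foot 46 mm across, thin stem, bowl 48 mm across with upright sides from 38 to 55 mm height, the egg above that. 0.1 to 0.18 kg. Round about its z. Origin: centre of its underside, z up.
- pot: Open white straight-sided round sugar pot without handle, 60 mm outside diameter, 55 mm high, wall 4 mm. 0.13 to 0.25 kg. Origin: centre of its underside, z up.
- lid: Flat round wooden lid of the sugar pot: plain disc 62 mm across, 8 mm thick, with an upright cylindrical knob 18 mm across and 24 mm high on top (32 mm in all). At the start it lies on the counter, knob up. It has no lip: it just rests on the pot's rim, its underside then 55 mm above the pot's. 0.04 to 0.07 kg. Origin: centre of its underside, z up.
- salt: Squat salt shaker, straight round glass body and steel cap, 40 mm across, 65 mm high. 0.1 to 0.18 kg. Origin: centre of its underside, z up.
- pepper: Tall dark-wood pepper mill, 130 mm high; foot 46 mm across, straight waist 35 mm across from 52 to 88 mm height, head 44 mm across and a small finial above. 0.13 to 0.23 kg. Origin: centre of its underside, z up.
- mug: Bystander: small blue mug, 62 mm across, 66 mm high, handle on its y side, which points roughly to the robot. To be left alone. Origin: centre of its underside, z up.
- jam: Bystander: closed jam jar of amber glass with a brass cap, 58 mm across, 80 mm high. To be left alone. Origin: centre of its underside, z up.
- duck: Bystander: yellow rubber duck about 75 mm long and 61 mm high, beak along its -x. To be left alone. Origin: centre of its underside, z up.
Things that resemble listed ones, but are neither listed nor needed, are in the scene too. What is shaped like the egg_cup but pink or purple is not meant.

How it is judged:
By the outcome, as a careful person would: the job done as asked, in the order asked, and still so for the second after the job is handed in, with the robot touching nothing.
It also fails if it takes over 144 s, if anything falls off the work surface, if the arm or the gripper's body presses on something with over 40 N, if the wrist force passes 120 N, or if a joint passes its speed limit or range.

### The arm

A 6-joint arm with a two-finger parallel gripper is mounted at the origin on the work surface. World frame = base frame: x ahead of the robot, y to its left, z up, the work surface at z = 0. Lengths are in m, angles in rad, forces in N, time in s.
With the tool pointing down it reaches from about 0.3 to 0.825 m from the base axis. Payload 5.4 kg.
Tool frame: the origin (TCP) lies at the very end of the fingers, on their centre line; the grasp point (between the pads) lies 19 mm behind it; z points along the fingers, y is the line along which they close (so a half turn about z gives the same grasp; the last joint's range is limited). The gripper opens to 92 mm and grips with 3 to 60 N. Pads are 20 mm wide; open, the fingers measure 128 mm over their backs; the gripper's body (75 mm by 189 mm) begins 69 mm behind the grasp point.
Start: joints at [0.901, 0.158, 1.597, -0, 1.386, -0.21], TCP at [0.255, 0.515, 0.215] pointing down, gripper open.
Joint ranges: [-2.91, 2.91], [-0.94, 2.29], [0.18, 2.7], [-1.29, 4.43], [0.17, 2.64], [-3, 3]. Speed limits (rad/s): [2.57, 2.57, 3.14, 3.14, 3.14, 3.14].

### API

Orientations are given as a rotation vector (axis times angle).
In Python, from workcell import bot gives the robot as it stands. Calls block until the motion is done:
- bot.goto(position, orientation): joint-space move of the TCP to a pose.
- bot.line_to(position, rot=None, max_speed=0.15): straight line of the TCP; rot=None keeps the orientation; max_speed is the mean speed in m/s.
- bot.set_joints(angles): joint-space move.
- bot.set_gripper(opening, newtons=None): opening from 0.0 (shut) to 1.0 (fully open); newtons is the grip in N (None keeps the last); returns when the fingers have stopped.
- bot.hold(seconds).
- bot.inverse_kinematics(position, orientation): joint angles nearest the present ones, or None.
- bot.read_camera(name): name is "scene" or "side" or "wrist"; returns a dict with "pixels" (400x640x3 uint8, blue, green, red), "fx", "fy", "cx", "cy" (pixels), "k1" (the pictures are not rectified: a ray, as slopes to the right and down, at radius r is drawn at 1 + k1 r^2 times it, then the intrinsics apply), "R" (3x3) and "t" (3): a world point X has camera coordinates R X + t. Camera axes: x right, y down, z forward; pixel columns grow to the right and rows downward; lengths in m; the calibration is good to about 2 mm. A picture is of the moment at which its call begins. There is no depth.
A pose or a line that the arm cannot do raises bot.MotionError and nothing moves.
- bot.job_done(): hands the job in; it is judged then, once.
Readings, each from a call of its own:
- bot.current_clock(): time.
- bot.current_joints(): joint angles.
- bot.current_joint_vel(): joint speeds.
- bot.current_effort(): joint torques, N m.
- bot.current_ee_pos(): TCP position.
- bot.current_tool_rot(): TCP orientation.
- bot.current_contact_force(): force on the tool from outside, world axes, zero at the start.
- bot.current_ft_torque(): the same for the moment, N m.
- bot.current_opening(): opening from 0.0 (shut) to 1.0 (fully open).
- bot.current_grip_force(): force on a finger pad.
Only numpy, scipy, OpenCV 4.12 (cv2) and the standard library are available. Lean on these libraries where they do the work, as an engineer would, in place of code of your own. Each camera call takes 0.05 s, during which the arm holds its last target. There are 200 camera calls.

## Working session

There is one attempt and no reset: what is moved stays moved. The work goes in short steps, each a Python script; the robot and the scene stay as the last script left them, time stands still between calls to the robot, and variables do not carry over. Pictures are saved under pics/ and viewed, at most 14 in all, crops included, and the job is handed in when it is done.

```bash
ls; mkdir -p pics; python3 - <<'E'
from workcell import bot
import cv2,pickle
for n in ["scene","side","wrist"]:
    d=bot.read_camera(n); cv2.imwrite(f"pics/{n}0.png",d["pixels"]); pickle.dump(d,open(f"{n}0.pkl","wb"))
    print(n,{k:(v.round(4).tolist() if hasattr(v,'round') and hasattr(v,'tolist') else v) for k,v in d.items() if k!="pixels"})
print(bot.current_clock(),bot.current_tool_rot())
E
```

```text
pics
scene {'fx': 508.28754313016674, 'fy': 508.28754313016674, 'cx': 314.58392556741416, 'cy': 196.83205501568153, 'k1': -0.12557190699871787, 'R': [[-0.7218, 0.692, 0.0097], [0.5216, 0.5533, -0.6495], [-0.4548, -0.4637, -0.7603]], 't': [0.3613, -0.2251, 1.7876]}
side {'fx': 407.6278084639028, 'fy': 407.6278084639028, 'cx': 320.31756091094786, 'cy': 198.1729022662745, 'k1': -0.03303367398755065, 'R': [[0.8569, -0.5154, 0.0088], [-0.3358, -0.571, -0.7491], [0.3912, 0.6389, -0.6624]], 't': [-0.4055, 0.1924, 0.8074]}
wrist {'fx': 282.94962752101844, 'fy': 282.94962752101844, 'cx': 316.5903081829156, 'cy': 204.03658404014647, 'k1': -0.013683782749835598, 'R': [[0.4433, 0.8964, -0.0016], [0.8703, -0.43, 0.2402], [0.2147, -0.1078, -0.9707]], 't': [-0.5732, -0.0271, 0.391]}
0.15 [-7.15733146e-01 -3.05835490e+00  2.00418317e-03]
```

View pics/scene0.png

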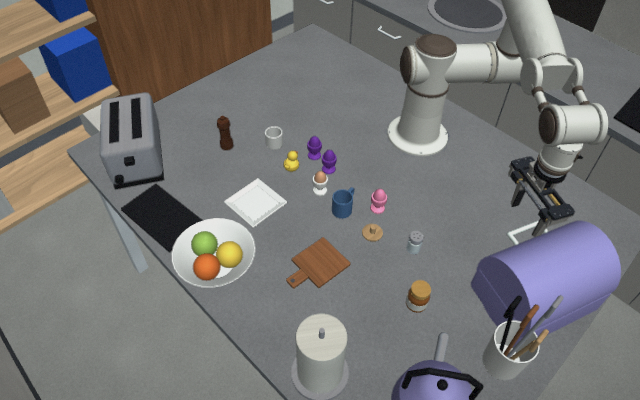

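View pics/side0.png

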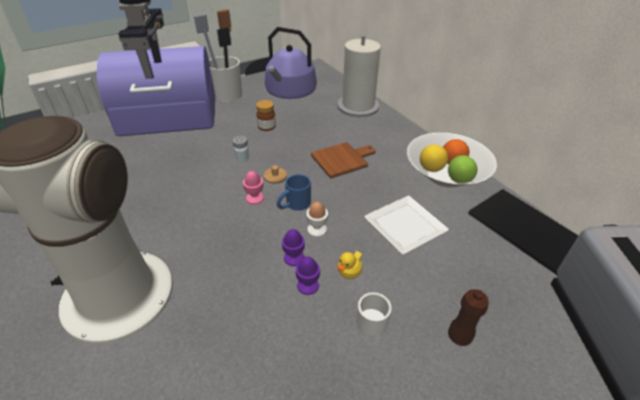

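The scene view shows plate (255,202), board (320,262, tab towards the lower left), egg cup (320,183), pot (274,138), lid (373,232), salt (416,242), pepper (225,133), mug (343,203), duck (291,161) and jam (419,296). The lookalikes are at (315,148), (329,160) and (379,200). The side view agrees. I'll cast rough rays, then go over the area with the wrist camera.

```bash
cat > h.py <<'E'
import numpy as np,cv2,pickle
from scipy.spatial.transform import Rotation as Ro
def ray(d,uv):
    K=np.array([[d["fx"],0,d["cx"]],[0,d["fy"],d["cy"]],[0,0,1]])
    p=cv2.undistortPoints(np.array(uv,float).reshape(-1,1,2),K,np.array([d["k1"],0,0,0.])).reshape(-1,2)
    R=np.array(d["R"]);t=np.array(d["t"])
    v=np.c_[p,np.ones(len(p))]@R
    return -R.T@t,v
def cast(d,uv,z):
    o,v=ray(d,uv); return o+v*((z-o[2])/v[:,2])[:,None]
def proj(d,X):
    K=np.array([[d["fx"],0,d["cx"]],[0,d["fy"],d["cy"]],[0,0,1]])
    return cv2.projectPoints(np.array(X,float).reshape(-1,1,3),cv2.Rodrigues(np.array(d["R"]))[0],np.array(d["t"],float),K,np.array([d["k1"],0,0,0.]))[0].reshape(-1,2)
def down(yaw):  # tool z down; tool y (closing line) at world angle yaw from +y
    return (Ro.from_euler('z',yaw)*Ro.from_rotvec([0,np.pi,0])).as_rotvec()
def snap(bot,n,name):
    d=bot.read_camera(n); cv2.imwrite(f"pics/{name}.png",d["pixels"]); pickle.dump(d,open(f"{name}.pkl","wb")); return d
E
python3 - <<'E'
from h import *
S=pickle.load(open("scene0.pkl","rb"));D=pickle.load(open("side0.pkl","rb"))
A={"plate":(255,202,407,223,.01),"board":(320,262,340,160,.015),"egg":(320,183,317,218,.045),"pot":(274,138,374,315,.03),"pepper":(225,133,468,318,.06),"lid":(373,232,275,175,.01),"salt":(416,242,241,149,.03),"mug":(343,203,298,192,.03),"duck":(291,161,350,265,.03),"jam":(419,296,265,116,.04),"pink":(379,200,253,186,.04),"pu1":(315,148,308,275,.04),"pu2":(329,160,293,247,.04)}
for k,a in A.items(): print(k,cast(S,[a[:2]],a[4])[0].round(3)[:2],cast(D,[a[2:4]],a[4])[0].round(3)[:2])
from workcell import bot
W=pickle.load(open("wrist0.pkl","rb"))
Rt=Ro.from_rotvec(bot.current_tool_rot()).as_matrix(); p=bot.current_ee_pos()
c=-W["R"].T@W["t"]
print("cam in tool",Rt.T@(c-p)); print((W["R"]@Rt).round(3)); print(Rt.round(3))
for x,y,z in [(.4,0,.38),(.4,0.1,.4),(.35,-.1,.4),(.45,-.25,.3),(.45,.2,.3)]:
  for yaw in (0,np.pi/2,-np.pi/2,np.pi): print(x,y,z,round(yaw,2),bot.inverse_kinematics([x,y,z],down(yaw)))
E
```

```text
plate [ 0.622 -0.139] [ 0.623 -0.144]
board [0.631 0.158] [0.62  0.138]
egg [ 0.444 -0.036] [ 0.432 -0.054]
pot [ 0.404 -0.3  ] [ 0.4   -0.312]
pepper [ 0.527 -0.406] [ 0.523 -0.416]
lid [0.443 0.188] [0.437 0.175]
salt [0.392 0.306] [0.397 0.305]
mug [0.44  0.061] [0.446 0.062]
duck [ 0.436 -0.179] [ 0.428 -0.193]
jam [0.529 0.425] [0.526 0.419]
pink [0.359 0.133] [0.356 0.128]
pu1 [ 0.344 -0.162] [ 0.337 -0.178]
pu2 [ 0.35  -0.091] [ 0.347 -0.099]
cam in tool [ 0.06787583 -0.00104121 -0.17125377]
[[ 0.     1.     0.   ]
 [-0.971  0.    -0.241]
 [-0.241 -0.     0.971]]
[[-0.896  0.444 -0.001]
 [ 0.444  0.896 -0.001]
 [ 0.    -0.001 -1.   ]]
0.4 0 0.38 0 [-0.30443059 -0.36547927  1.76038453  0.          1.74668739 -1.87522692]
0.4 0 0.38 1.57 [-0.30443059 -0.36547927  1.76038453  0.          1.74668739  2.83716206]
0.4 0 0.38 -1.57 [-3.04430594e-01 -3.65479267e-01  1.76038453e+00 -4.44089210e-16
  1.74668739e+00 -3.04430594e-01]
0.4 0 0.38 3.14 [-0.30443059 -0.36547927  1.76038453  0.          1.74668739  1.26636573]
0.4 0.1 0.4 0 [-0.05008443 -0.32593583  1.69224969  0.          1.7
[... 760 characters left out ...]
.74217189 -0.04422716  1.64111218  0.          1.54470763  2.39942077]
0.45 -0.25 0.3 -1.57 [-7.42171886e-01 -4.42271623e-02  1.64111218e+00 -4.44089210e-16
  1.54470763e+00 -7.42171886e-01]
0.45 -0.25 0.3 3.14 [-0.74217189 -0.04422716  1.64111218  0.          1.54470763  0.82862444]
0.45 0.2 0.3 0 [ 1.72272098e-01 -1.04559383e-01  1.69810459e+00 -4.44089210e-16
  1.54804745e+00 -1.39852423e+00]
0.45 0.2 0.3 1.57 [ 0.1722721  -0.10455938  1.69810459  0.          1.54804745 -2.96932056]
0.45 0.2 0.3 -1.57 [ 1.72272098e-01 -1.04559383e-01  1.69810459e+00 -4.44089210e-16
  1.54804745e+00  1.72272098e-01]
0.45 0.2 0.3 3.14 [ 0.1722721  -0.10455938  1.69810459  0.          1.54804745  1.74306842]
```

```bash
python3 - <<'E'
from h import *
from workcell import bot
for i,(x,y,z) in enumerate([(.44,.28,.3),(.44,.02,.3),(.47,-.26,.3)]):
    bot.goto([x,y,z],down(np.pi)); bot.hold(.2); snap(bot,"wrist",f"w{i}"); print(bot.current_clock())
E
```

```text
2.2333
3.5
4.8417
```

View pics/w0.png

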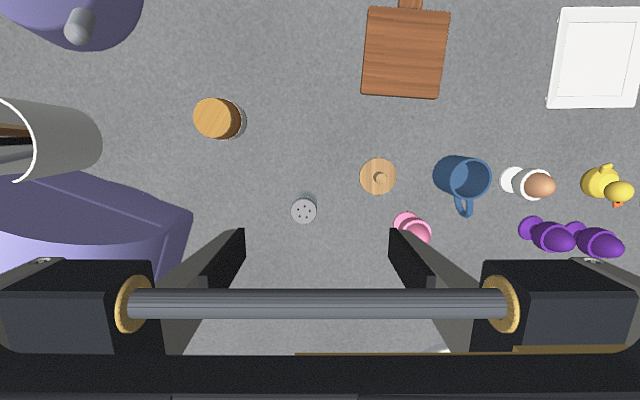

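View pics/w1.png

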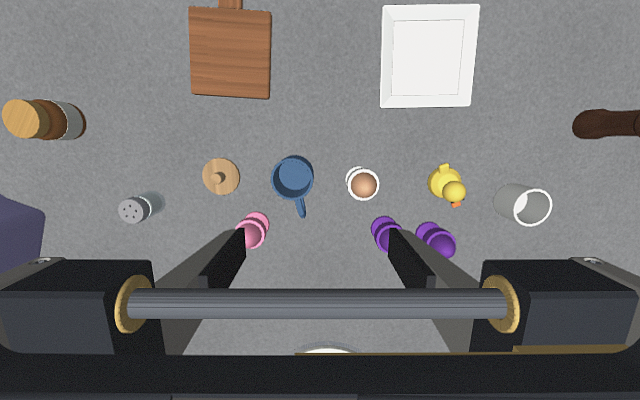

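View pics/w2.png

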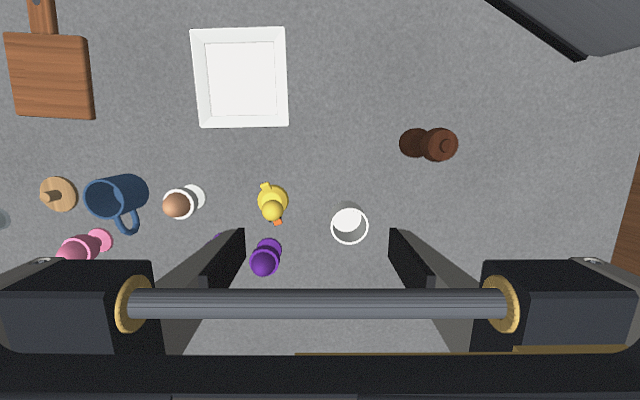

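Wrist views: in w0, salt cap (303,211), lid (377,177) and board (405,52). In w1, egg cup rim (363,183) and plate (430,55). In w2, pot rim (349,226), pepper finial (443,145) and plate (240,77). Now the precise fits.

```bash
cat > meas.py <<'E'
from h import *
I=[pickle.load(open(f"w{i}.pkl","rb")) for i in range(3)]
def comp(m,seed):
    m=cv2.morphologyEx(m.astype(np.uint8)*255,cv2.MORPH_CLOSE,np.ones((3,3)))
    cs=cv2.findContours(m,cv2.RETR_EXTERNAL,cv2.CHAIN_APPROX_NONE)[0]
    cs=[c for c in cs if cv2.pointPolygonTest(c,seed,True)>-6 and len(c)>20]
    return max(cs,key=cv2.contourArea)[:,0]
def bgr(d):
    p=cv2.GaussianBlur(d["pixels"],(3,3),0).astype(int); return p[...,0],p[...,1],p[...,2],p
def flat(d,seed,mask,z): return cast(d,comp(mask,seed),z)[:,:2].astype(np.float32)
if __name__=="__main__":
    vis=[d["pixels"].copy() for d in I]
    def circ(n,i,seed,mask,z):
        P=flat(I[i],seed,mask,z); e=cv2.fitEllipse(cv2.convexHull(P)); print(n,i,np.round(e[0],4),"axes",np.round(e[1],4)); cv2.polylines(vis[i],[comp(mask,seed)],True,(0,0,255)); return e[0]
    for i,s in ((0,(303,211)),(1,(132,210))):
        b,g,r,p=bgr(I[i]); circ("salt",i,s,(b>135),.065)
    for i,s in ((0,(377,177)),(1,(221,176)),(2,(58,195))):
        b,g,r,p=bgr(I[i]); circ("lid",i,s,(r-b>40),.008)
    for i,s in ((1,(363,183)),):
        b,g,r,p=bgr(I[i]); circ("eggcup",i,s,(r>160),.055)
    for i,s in ((0,(538,185)),(1,(364,184)),(2,(177,205))):
        b,g,r,p=bgr(I[i]); circ("egg",i,s,(r-b>40),.065)
    for i,s in ((1,(525,206)),(2,(349,226))):
        b,g,r,p=bgr(I[i]); circ("pot",i,s,(b>145),.055)
    for i,s in ((1,(430,55)),(2,(240,77))):
        b,g,r,p=bgr(I[i]); P=flat(I[i],s,b>165,.015); a=cv2.minAreaRect(P); print("plate",i,a); cv2.polylines(vis[i],[comp(b>165,s)],True,(0,0,255))
    for i,s in ((0,(405,52)),(1,(230,54)),(2,(50,77))):
        b,g,r,p=bgr(I[i]); m=cv2.morphologyEx(((r-b)>35).astype(np.uint8),cv2.MORPH_OPEN,np.ones((41,41))); m[:3]=0;P=flat(I[i],s,m>0,.015); a=cv2.minAreaRect(P); print("board",i,a); cv2.polylines(vis[i],[comp(m>0,s)],True,(0,255,0))
    for z in (.125,.13): print("finial",cast(I[2],[(443.,145.)],z))
    b,g,r,p=bgr(I[2]); c=comp((r<95)&(r-b>12),(430,145)); cv2.polylines(vis[2],[c],True,(0,255,0)); print(cv2.boundingRect(c))
    out=np.vstack([cv2.resize(v[y:y+150,x:x+320],None,fx=2,fy=2)[:,:640] for v,x,y in ((vis[1],190,90),(vis[2],180,110))]); cv2.imwrite("pics/v1.png",out)
E
python3 meas.py
```

```text
salt 0 [0.4953 0.1901] axes [0.4961 1.1568]
salt 1 [ 0.4868 -0.0429] axes [0.4773 1.32  ]
lid 0 [0.4386 0.1792] axes [0.0606 0.0612]
lid 1 [0.4384 0.1795] axes [0.0598 0.0608]
lid 2 [0.438  0.1801] axes [0.0607 0.0625]
eggcup 1 [ 0.4352 -0.0471] axes [0.0481 0.0562]
egg 0 [ 0.434  -0.0476] axes [0.0357 0.0481]
egg 1 [ 0.4345 -0.0476] axes [0.0352 0.0368]
egg 2 [ 0.4341 -0.0488] axes [0.0341 0.0412]
pot 1 [ 0.3874 -0.3062] axes [0.0774 0.123 ]
pot 2 [ 0.3828 -0.417 ] axes [0.2279 0.2765]
plate 1 ((0.6176667213439941, -0.1435135006904602), (0.1409192830324173, 0.14183752238750458), 1.3109776973724365)
plate 2 ((0.6174668669700623, -0.1439909040927887), (0.14131909608840942, 0.1410735547542572), 1.2205513715744019)
board 0 ((0.6231851577758789, 0.15104301273822784), (0.11874030530452728, 0.11877353489398956), 0.28852859139442444)
board 1 ((0.622406005859375, 0.1503705531358719), (0.1187407374382019, 0.1190270483493805), 87.96709442138672)
board 2 ((0.6226142048835754, 0.1480834186077118), (0.12211519479751587, 0.12005235254764557), 86.59185791015625)
finial [[ 0.52438583 -0.41152522  0.125     ]]
finial [[ 0.52456406 -0.40932975  0.13      ]]
(399, 128, 52, 34)
```

View pics/v1.png

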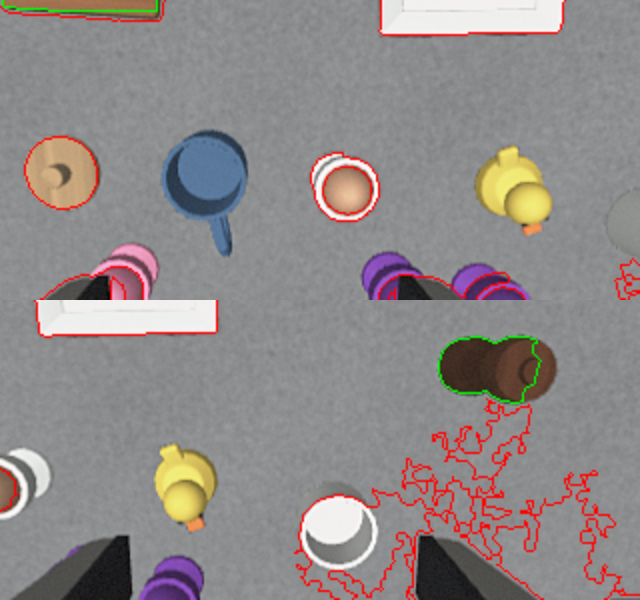

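The red outlines fit the lid, egg cup and plate. The pot and salt masks leaked, so I'll tighten them to local windows. I have what I need for the egg cup, so I'll place that now and refit the others in the same run.

```bash
cat > act.py <<'E'
from h import *
from workcell import bot
UP=.2
def pick(xy,tip,yaw,op,N,close=0.):
    bot.set_gripper(op); bot.goto([*xy,UP],down(yaw)); bot.line_to([*xy,tip],max_speed=.15)
    bot.set_gripper(close,N); print("grip",bot.current_opening()*92,bot.current_grip_force())
    bot.line_to([*xy,UP],max_speed=.15); print("lift",bot.current_opening()*92,bot.current_grip_force(),bot.current_contact_force())
def place(xy,tip,yaw,op):
    bot.goto([*xy,UP],down(yaw)); bot.line_to([*xy,tip+.03],max_speed=.15); bot.line_to([*xy,tip],max_speed=.04)
    bot.hold(.2); print("down F",bot.current_contact_force().round(2)); bot.set_gripper(op); bot.hold(.2); bot.line_to([*xy,UP],max_speed=.15); print("clock",bot.current_clock())
E
python3 - <<'E'
from meas import *
def win(m,s,h):
    o=np.zeros_like(m); o[s[1]-h:s[1]+h,s[0]-h:s[0]+h]=m[s[1]-h:s[1]+h,s[0]-h:s[0]+h]; return o
for n,i,s,h,T,z in (("salt",0,(303,211),18,(140,150,160),.065),("salt",1,(132,210),18,(140,150),.065),("pot",2,(349,226),22,(160,175,190),.055),("pot",1,(527,206),28,(160,175),.055)):
    for t in T:
        try: P=flat(I[i],s,win(bgr(I[i])[0]>t,s,h),z); e=cv2.fitEllipse(cv2.convexHull(P)); print(n,i,t,np.round(e[0],4),np.round(e[1],4))
        except Exception as ex: print(n,i,t,ex)
b,g,r,p=bgr(I[2]); c=comp(win(r-b>20,(428,145),36),(430,145)); print(cv2.boundingRect(c))
P=cast(I[2],c[c[:,0]<414],.004)[:,:2].astype(np.float32); print("foot",cv2.minEnclosingCircle(P),cv2.fitEllipse(P))
from act import *
pick((.4343,-.0478),.0275,np.pi,.8,20)
place((.6176,-.1437),.0275+.0065,np.pi,.75)
E
```

```text
salt 0 140 OpenCV(4.12.0) /io/opencv/modules/imgproc/src/shapedescr.cpp:361: error: (-201:Incorrect size of input array) There should be at least 5 points to fit the ellipse in function 'fitEllipseNoDirect'

salt 0 150 [0.3933 0.2999] [0.0595 0.1038]
salt 0 160 [0.3933 0.3   ] [0.0367 0.0378]
salt 1 140 [0.3891 0.2997] [0.0567 0.1013]
salt 1 150 [0.3935 0.3008] [0.0373 0.0378]
pot 2 160 [ 0.3979 -0.3101] [0.0604 0.0612]
pot 2 175 [ 0.3979 -0.31  ] [0.0599 0.0599]
pot 2 190 [ 0.3981 -0.3098] [0.059  0.0591]
pot 1 160 [ 0.3985 -0.3108] [0.0606 0.0612]
pot 1 175 [ 0.3984 -0.3106] [0.0599 0.0605]
(399, 128, 59, 33)
foot ((0.5235719680786133, -0.4130381643772125), 0.021887382492423058) ((0.524064838886261, -0.41792967915534973), (0.04297614470124245, 0.04978032410144806), 177.7271728515625)
grip 47.519899106577675 20.000366483800462
lift 47.583881531860364 19.99976491668349 [-0.33949964 -0.866057   -0.84049052]
down F [-0.33  0.44 -1.37]
clock 14.3083
```

```bash
python3 - <<'E'
from act import *
snap(bot,"wrist","w3")
pick((.3981,-.3103),.016,np.pi,.95,25)
place((.6228,.150),.0165+.015,np.pi,.95)
snap(bot,"wrist","w4")
E
```

```text
grip 59.51188911184698 25.000276775099337
lift 59.516692137579945 24.99957733321935 [-0.30094206  0.07517309 -1.74934846]
down F [-0.16 -0.09 -1.89]
clock 25.25
```

View pics/w4.png

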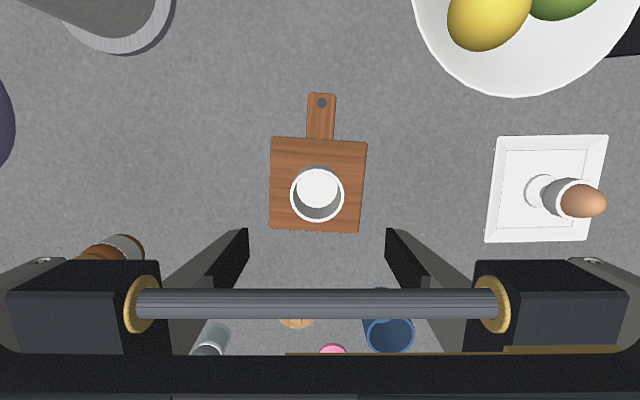

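The pot stands on the board (rim 317,194; board 270–367 by 137–232) and the egg cup is upright on the plate (foot at about 543,190). Next I'll measure the pot's offset on the board.

```bash
python3 - <<'E'
from meas import *
d=pickle.load(open("w4.pkl","rb")); b,g,r,p=bgr(d)
m=((r-b)>30); m[:130]=0; m[245:]=0; m[:,:250]=0; m[:,390:]=0
c=comp(m,(290,215)); k=np.zeros(m.shape,np.uint8); cv2.fillPoly(k,[c],1)
for s in (41,61):
    P=flat(d,(317,190),cv2.morphologyEx(k,cv2.MORPH_OPEN,np.ones((s,s)))>0,.015); print("open",s,cv2.minAreaRect(P))
# edges by line fits: left,right columns & front row
cw=cast(d,c,.015)[:,:2]; a=cv2.minAreaRect(cw[c[:,1]>141].astype(np.float32)); print(a)
def fit(sel,ax):
    q=cw[sel]; o=q[:,1-ax]; cf=np.polyfit(o,q[:,ax],1); cf=np.polyfit(*(q[np.abs(np.polyval(cf,o)-q[:,ax])<.0015].T[[1-ax,ax]]),1); return cf
u,v=c.T
L=fit((u<285)&(v>145)&(v<225),1);Rr=fit((u>350)&(v>148)&(v<225),1);F=fit((v>222)&(u>280)&(u<350),0);B=fit((v<146)&((u>278)&(u<300)|(u>340)&(u<360)),0)
print("L",L,"R",Rr,"F",F,"B",B, "mid y at .6228:",(np.polyval(L,.6228)+np.polyval(Rr,.6228))/2,"mid x at .15",(np.polyval(F,.15)+np.polyval(B,.15))/2, "sizes",np.polyval(L,.6228)-np.polyval(Rr,.6228),np.polyval(B,.15)-np.polyval(F,.15))
w=np.zeros(m.shape,bool); w[160:228,285:350]=1
for t in (140,160,180): P=flat(d,(317,190),(b>t)&w,.07); print("pot",cv2.fitEllipse(cv2.convexHull(P)))
E
```

```text
open 41 ((0.6236924529075623, 0.14958305656909943), (0.11800380796194077, 0.12012434750795364), 87.74179077148438)
open 61 ((0.6244089603424072, 0.15139521658420563), (0.11727475374937057, 0.11883603781461716), 0.00751040643081069)
((0.6225528717041016, 0.15009412169456482), (0.11877203732728958, 0.11855880171060562), 86.46792602539062)
L [-0.06293036  0.24818729] R [-0.06411757  0.13116422] F [0.06186409 0.5545622 ] B [0.06256663 0.67232129] mid y at .6228: 0.15011302992871617 mid x at .15 0.6227740494349159 sizes 0.11776245849493629 0.11786446913562054
pot ((0.6231865286827087, 0.14942046999931335), (0.05951039120554924, 0.06058194488286972), 97.88182067871094)
pot ((0.6230661869049072, 0.14940282702445984), (0.0591251440346241, 0.05996828153729439), 102.3349609375)
pot ((0.6229886412620544, 0.14943432807922363), (0.05860722064971924, 0.05908249691128731), 101.17282104492188)
```

The pot is within 1 mm of the board's centre. Next the lid, then the salt.

```bash
python3 - <<'E'
from act import *
pick((.4384,.1795),.011,np.pi,.45,12)
place((.6230,.1496),.0115+.070,np.pi,.45)
snap(bot,"wrist","w5")
pick((.3934,.3004),.024,-np.pi/2,.75,20)
th=.0218; n=np.array([-np.sin(th),np.cos(th)])
s=np.array([.6176,-.1437])+.1205*n; print("salt",s)
place(s,.0245,-np.pi/2,.65)
bot.goto([.47,-.2,.3],down(np.pi)); snap(bot,"wrist","w6")
E
```

```text
grip 17.954422708606035 12.000212967395782
lift 17.43630467120403 11.999969780445099 [-0.08806214 -0.16121178 -0.16793182]
down F [ 0.66 -0.75 -0.31]
clock 34.4583
grip 39.64044744765553 20.000134706497192
lift 39.73929273347906 19.99969393014908 [ 0.45837731  0.00509392 -1.65711802]
salt [ 0.61497331 -0.02322863]
down F [ 0.32 -0.15 -0.76]
clock 45.075
```

View pics/w5.png

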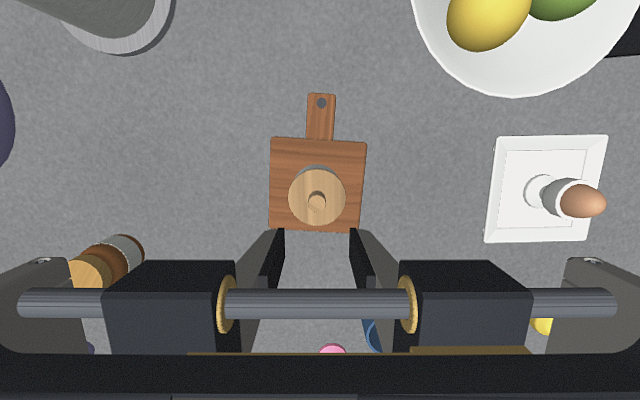

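View pics/w6.png

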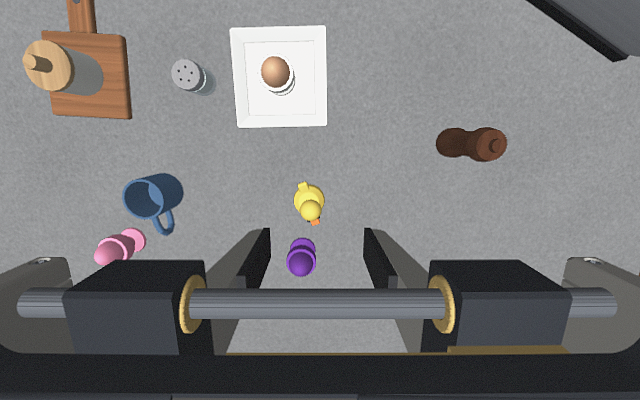

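The lid sits on the pot (317,197 in w5), and the salt stands left of the plate (187,74 in w6) with the egg cup on the plate (277,75). I'll measure these, then pick the pepper.

```bash
cat > chk.py <<'E'
from meas import *
def win(m,s,h):
    o=np.zeros_like(m); o[s[1]-h:s[1]+h,s[0]-h:s[0]+h]=m[s[1]-h:s[1]+h,s[0]-h:s[0]+h]; return o
def ell(n,d,s,h,m,z):
    try: e=cv2.fitEllipse(cv2.convexHull(flat(d,s,win(m,s,h),z))); print(n,np.round(e[0],4),np.round(e[1],4))
    except Exception as x: print(n,"fail")
E
python3 - <<'E'
from chk import *
d=pickle.load(open("w6.pkl","rb")); b,g,r,p=bgr(d)
for t in (150,160,170): ell("salt",d,(187,74),20,b>t,.065)
ell("egg",d,(277,71),20,(r-b>40),.071)
P=flat(d,(240,115),b>165,.015); print("plate",cv2.minAreaRect(P))
print("finial",cast(d,[(493.,145.)],.13))
c=comp(win(r-b>20,(472,145),40),(472,145)); P=cast(d,c[c[:,0]<452],.004)[:,:2].astype(np.float32); print("foot",cv2.minEnclosingCircle(P))
d=pickle.load(open("w5.pkl","rb")); b,g,r,p=bgr(d)
hsv=cv2.cvtColor(d["pixels"],cv2.COLOR_BGR2HSV)
for t in (130,145,160): ell("lid",d,(317,197),33,g>t,.078)
from act import *
pick((.5242,-.411),.051,np.pi,.7,20)
E
```

```text
salt [ 0.6152 -0.0203] [0.0433 0.0539]
salt [ 0.6143 -0.0233] [0.0369 0.0374]
salt [ 0.6141 -0.0236] [0.036  0.0362]
egg [ 0.6159 -0.1445] [0.0354 0.0364]
plate ((0.6177478432655334, -0.14402443170547485), (0.14245139062404633, 0.14221498370170593), 0.8572311401367188)
finial [[ 0.52435149 -0.40890184  0.13      ]]
foot ((0.5231545567512512, -0.41384726762771606), 0.022180726751685143)
lid [0.6234 0.1497] [0.0599 0.0642]
lid [0.6226 0.1495] [0.0592 0.0603]
lid [0.6216 0.1465] [0.0354 0.067 ]
grip 42.59024845795667 20.0001385883661
lift 42.83643653357656 19.999847332946956 [ 0.66135692 -0.52723571 -2.53302648]
```

The grip reads 42.6 mm where the waist should give 35 mm, so I'll look before going on.

```bash
python3 - <<'E'
from act import *
d=snap(bot,"wrist","w7"); s=snap(bot,"side","s7"); c=snap(bot,"scene","c7")
print(bot.current_ee_pos())
def crop(d,h):
    u,v=proj(d,[bot.current_ee_pos()])[0].astype(int); u=np.clip(u,h,640-h); v=np.clip(v,h,400-h); return cv2.resize(d["pixels"][v-h:v+h,u-h:u+h],(400,400))
cv2.imwrite("pics/p7.png",np.hstack([crop(s,70),crop(c,40)]))
E
```

```text
[ 0.52371618 -0.41049522  0.19855482]
```

View pics/p7.png

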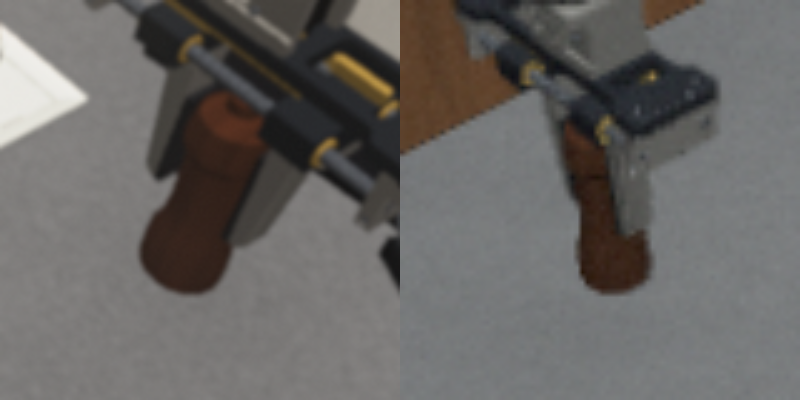

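View pics/w7.png

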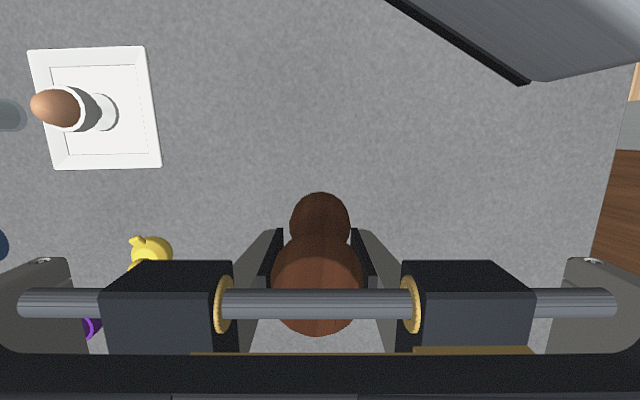

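The wrist view shows the foot (319,222) and head (318,290) in line, so the mill isn't leaning sideways. It seems to be held by the lower edge of the head. I'll compare the held foot with an upright, unslipped mill.

```bash
python3 - <<'E'
from chk import *
from act import bot
e=bot.current_ee_pos(); a=np.linspace(0,2*np.pi,60)
for n,s in (("s7",1),("c7",1),("w7",1)):
    d=pickle.load(open(n+".pkl","rb")); b,g,r,p=bgr(d)
    foot=np.c_[e[0]+.023*np.cos(a),e[1]+.023*np.sin(a),0*a+e[2]-.051]; q=proj(d,foot)
    m=(r-b>20).astype(np.uint8); u0,v0=q.mean(0).astype(int)
    w=np.zeros_like(m); w[max(v0-20,0):v0+30,max(u0-35,0):u0+35]=1
    c=comp((m*w)>0,(float(u0),float(v0)))
    ax=proj(d,[[e[0],e[1],e[2]-.051],[e[0],e[1],e[2]-.01]])
    print(n,"exp foot u",q[:,0].min(),q[:,0].max(),"v",q[:,1].min(),q[:,1].max(),"| seen u",c[:,0].min(),c[:,0].max(),"v",c[:,1].min(),c[:,1].max(), "axis",ax.round(1).tolist())
E
```

```text
s7 exp foot u 464.7593370539365 494.12933159359045 v 273.9662986825016 297.37628308487535 | seen u 470 499 v 265 295 axis [[479.4, 285.4], [486.5, 269.3]]
c7 exp foot u 214.70405161989976 228.9555047581482 v 107.11532666435163 116.33218728623223 | seen u 213 227 v 91 116 axis [[221.8, 111.7], [220.2, 101.7]]
w7 exp foot u 288.05480172112465 344.1870800569625 v 189.5067654531478 243.37697989922475 | seen u 286 349 v 196 245 axis [[316.1, 217.1], [315.9, 234.5]]
```

```bash
python3 - <<'E'
from act import *
place((.5415,-.0249),.0515,np.pi,.7)
bot.goto([.42,-.05,.3],down(np.pi)); snap(bot,"wrist","w8")
E
```

```text
down F [-0.3   0.7   2.38]
clock 55.6417
```

View pics/w8.png

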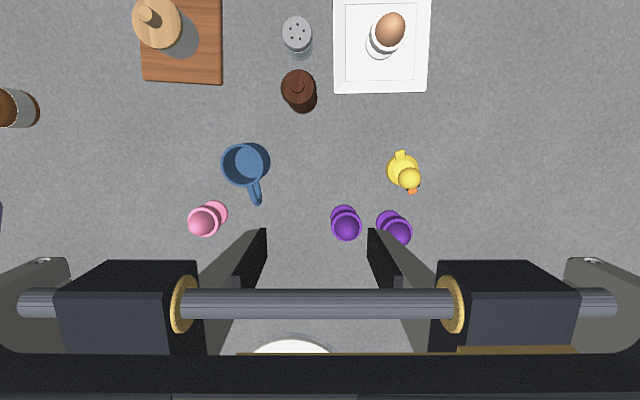

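The pepper stands upright in front of the salt (head 298,90; salt cap 297,34). I'll measure it from two more views, with a final check of the rest.

```bash
python3 - <<'E'
from chk import *
from act import bot,snap,down
bot.goto([.5,.05,.34],down(np.pi)); bot.hold(.3); snap(bot,"wrist","w9")
bot.goto([.5,-.13,.34],down(np.pi)); bot.hold(.3); snap(bot,"wrist","w10")
for n in ("w8","w9","w10"):
    d=pickle.load(open(n+".pkl","rb")); b,g,r,p=bgr(d)
    s=tuple(int(round(x)) for x in proj(d,[[.6145,-.0234,.065]])[0]); ell(n+" salt",d,s,18,b>155,.065)
    s=tuple(int(round(x)) for x in proj(d,[[.5415,-.0249,.105]])[0])
    f=tuple(int(round(x)) for x in proj(d,[[.5415,-.0249,.01]])[0])
    m=win((r-b>12)&(r<140),((s[0]+f[0])//2,(s[1]+f[1])//2),42); c=comp(m,(float(s[0]),float(s[1])))
    a=np.linspace(0,2*np.pi,90); X=lambda R,z:np.c_[.5415+R*np.cos(a),-.0249+R*np.sin(a),0*a+z]
    q=np.vstack([proj(d,X(.023,0.003)),proj(d,X(.022,.105))]); h=cv2.convexHull(c)[:,0]
    print(n,"pepper seen u",h[:,0].min(),h[:,0].max(),"v",h[:,1].min(),h[:,1].max(),"exp",q.min(0).round(1),q.max(0).round(1))
    s=tuple(int(round(x)) for x in proj(d,[[.6177,-.1437,.071]])[0]); ell(n+" egg",d,s,22,(r-b>40),.071)
    print(n,"plate",cv2.minAreaRect(flat(d,tuple(map(float,proj(d,[[.567,-.15,.012]])[0])),b>165,.015)))
    s=tuple(int(round(x)) for x in proj(d,[[.623,.15,.078]])[0]); ell(n+" lid",d,s,32,g>150,.078)
d1,d2=[cv2.resize(pickle.load(open(n+".pkl","rb"))["pixels"][20:270,160:530],None,fx=1.08,fy=1.6) for n in ("w9","w10")]
cv2.imwrite("pics/f.png",np.hstack([d1,d2]))
print(bot.current_clock())
E
```

```text
w8 salt [ 0.6147 -0.0237] [0.0373 0.0377]
w8 pepper seen u 281 316 v 69 112 exp [277.3  67.2] [315.1 112.8]
w8 egg [ 0.6159 -0.1429] [0.035  0.0395]
w8 plate ((0.609018087387085, -0.1443505585193634), (0.12471054494380951, 0.14312337338924408), 0.7099826335906982)
w8 lid fail
w9 salt [ 0.6143 -0.0243] [0.0366 0.0374]
w9 pepper seen u 348 386 v 136 167 exp [345.2 134.6] [384.1 167.1]
w9 egg [ 0.6164 -0.1426] [0.0351 0.0399]
w9 plate ((0.6176197528839111, -0.1436251699924469), (0.1430576592683792, 0.14262539148330688), 1.2566752433776855)
w9 lid [0.6229 0.1502] [0.0581 0.06  ]
w10 salt [ 0.6141 -0.0235] [0.0367 0.0371]
w10 pepper seen u 229 271 v 137 167 exp [227.4 135. ] [270.5 167.5]
w10 egg [ 0.6163 -0.1437] [0.0346 0.0358]
w10 plate ((0.6177387237548828, -0.14386045932769775), (0.14217370748519897, 0.14257653057575226), 1.1654462814331055)
w10 lid [0.6197 0.1599] [0.0657 0.078 ]
58.425
```

View pics/f.png

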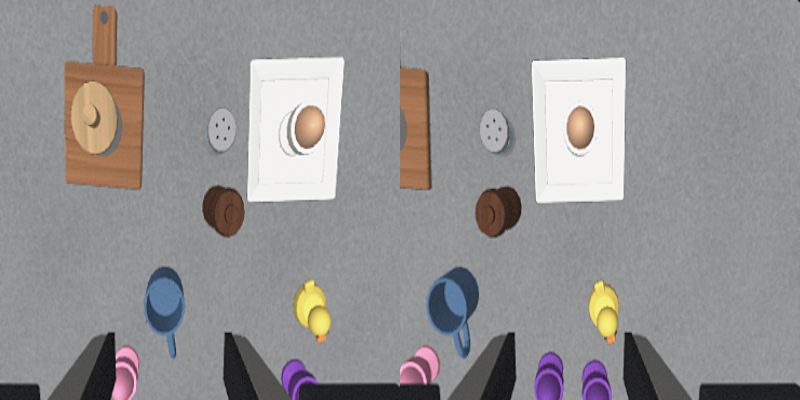

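Both views show everything upright. The fits put the egg cup, pot and lid within about 1.5 mm of centre, the salt 3 cm clear of the plate, and the pepper about 31 mm clear of the salt and within about 2 mm of the line. Handing in.

```bash
python3 -c "
from workcell import bot
print(bot.job_done())"
```

```text
the job is handed in; nothing more can be done
None
```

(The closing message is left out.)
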